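# Lift the hot rack with the spring clip

### The arm

A 7-joint arm with a two-finger parallel gripper is mounted at the origin on the work surface. World frame = base frame: x ahead of the robot, y to its left, z up, the work surface at z = 0. Lengths are in mm, angles in degrees, forces in N, time in s.
With the tool pointing down it reaches from about 400 to 850 mm from the base axis. Payload 4.4 kg.
Tool frame: the origin (TCP) lies on the mounting face of the last link; the fingertips stand 199 mm ahead of it and the grasp point (between the pads) lies 180 mm ahead of it; z points along the fingers, y is the line along which they close (so a half turn about z gives the same grasp; the last joint's range is limited). The gripper opens to 94 mm and grips with 3 to 60 N. Pads are 16 mm wide; open, the fingers measure 119 mm over their backs; the gripper's body (75 mm by 177 mm) begins 78 mm behind the grasp point.
Start: joints at [-67.368, 36.005, 2.206, 86.941, -1.547, 57.084, -1.146], TCP at [289.017, 582.224, 404.678] pointing down, gripper open.
Joint ranges: [-175.42, 175.42], [-21.48, 121.26], [-71.46, 75.88], [10.55, 141.38], [-63.04, 243.04], [13.31, 113.54], [-168.57, 168.57]. Speed limits (degrees/s): [147.25, 147.25, 180, 180, 180, 180, 180].

### API

Orientations are given as a 3x3 rotation matrix whose columns are the frame's x, y, z axes.
In Python, from workcell import bot, eyes gives the robot as it stands.
- The arm moves only by the shell command python3 -m handwheel 'ROWS'. ROWS is JSON, one flat list of numbers, 7 for each row, row after row: the turn, a rotation vector about the tool's x, y, z in degrees, then the shift along the tool's x, y, z in mm, then the finger opening in mm, from 0 to 94. In form: [rx, ry, rz, x, y, z, jaw, rx, ry, rz, x, y, z, jaw, ...]. A call has exactly 5 rows; each row shifts and turns the commanded pose from where the row before left it, along the tool's axes as they then stand; what a row does not reach is not made up. A row lasts 1/12 s, in which the tool goes at most 41.7 mm and 7.16 degrees, less where a joint would pass 70% of its speed; a pose out of reach is approached as far as the arm can. A call is refused whole if a number of a shift passes 41.7 or a number of a turn 7.16, either way. A call with a gripper value outside its range is refused whole. The fingers move at their own pace and stop on an object; the grip force is fixed at half the most. Time passes only in rows, so rows that do not move let the fingers close, or fill a call up. It gives the time, the measured TCP pose, the force, the opening and the grip force at its end, in the units of the state.
- bot.state(): the state, without advancing time (a new reading comes with each control period).
- eyes.camera(name): name is "scene" or "top"; returns a dict with "image" (384x512x3 uint8, red, green, blue), "depth" (384x512 float32, mm along the optical axis (not along the pixel's ray), 0 where there is no reading), "vertical_fov" (degrees; the focal length in pixels is half the picture's height over the tangent of half this angle, whatever the lens; pixels are square), "cx", "cy" (the principal point, pixels), "k1" (the pictures are not rectified: a ray, as slopes to the right and down, at radius r is drawn at 1 + k1 r^2 times it, then the intrinsics apply), "R" (3x3) and "t" (3): a world point X has camera coordinates R X + t. Camera axes: x right, y down, z forward; pixel columns grow to the right and rows downward; lengths in mm; the calibration is good to about 2 mm. A picture is of the moment at which its call begins.
- bot.job_done(): hands the job in; it is judged then, once.
The state is a dict: "time": time; "joint_positions": joint angles; "joint_vel": joint speeds; "tau": joint torques, N m; "ee_pos": TCP position; "ee_rot": TCP orientation; "ft_force": force on the tool from outside, world axes, zero at the start; "torque": the same for the moment, N m; "grip_width": opening from 0.0 (shut) to 1.0 (fully open); "grip_force": force on a finger pad.
Only numpy, scipy, OpenCV 4.12 (cv2) and the standard library are available. Lean on these libraries where they do the work, as an engineer would, in place of code of your own. Each camera call takes 0.05 s, during which the arm holds its last target. There are 200 camera calls.

### The job

The wire rack with the covered ramekin has just come out of the microwave on its glass plate and is too hot to touch: take the red spring clip by its handle, push it down over the middle of the rack's top bar until it snaps shut, and lift the rack with it, ramekin still in place, at least 7 cm clear of the plate. Hold it there level and still for two seconds and finish while still holding it in the air; do not touch the rack or ramekin with the gripper, and leave the other things on the counter where they are.

Things in the scene. Friction and masses are not known exactly. Their poses are not given: they have to be found in the camera images.
- clip: Spring clip lifter, 110 mm high, 130 g, upright on the cork pad, jaws down. Origin: centre of its underside, z up. On top a red block handle 24 (x) by 50 (y) mm, z = 72 to 110 mm, to be gripped from above across either width. Below it two steel jaws 40 mm wide along y: fixed at -x, hinged and sprung shut at +x. Works as well turned half round about z.
- clip_handle (a point): Point inside the clip's red handle to grip, on its axis, 92 mm above the clip's underside; axes as the clip's.
- clip_seat (a point): Centre of the clip's pocket for the bar (lying along the clip's y), 35 mm above its underside on its axis. The mouth below is 24 mm wide in x at the bottom and narrows to 3 mm at 28 mm height. Pushed straight down over the bar (about 5 to 12 N), the jaw gives way and snaps shut under it; the bar then stays locked with 1 to 3 mm play; the pocket's top stops it at 37.5 mm.
- jaw (a joint): Opening of the clip's hinged jaw, rad: 0 shut; rises to about 0.2 while the bar passes and falls back to 0 when it has snapped shut. Spring torque about 0.045 N m when shut, plus 0.22 N m/rad.
- rack: Round steel wire rack, 176 mm across, about 300 g, standing on the glass plate. Origin: centre between the undersides of its four feet, z up. Grid's upper side at z = 30 mm, with a 94 mm guard ring round the ramekin. Two uprights at y = +-78 mm carry a straight round top bar, 10 mm thick, along the rack's y, its axis at z = 140 mm; 149 mm of it is free between them.
- bar_middle (a point): Middle of the rack's top bar, on the bar's axis (140 mm above the rack's origin); y along the bar.
- ramekin: Round blue ceramic ramekin with a white lid, 85 mm across, 50 mm high with its knob, about 200 g, standing in the middle of the rack. Its top lies 59 mm below the bar's axis. Origin: centre of its underside.
- turntable: Round dark glass microwave plate, 270 mm across, 12 mm thick, fixed on the counter. Origin: centre of its underside. The rack stands on it.
- pad: Round cork pad, 120 mm across, 8 mm thick, fixed; the clip stands on it. Origin: centre of its underside.
- mug: White mug, 80 mm across, 90 mm high; a bystander. Origin: centre of its underside.
- jar: Amber glass jar with steel lid, 68 mm across, 100 mm high; a bystander. Origin: centre of its underside.
- salt: White shaker, 40 mm across, 74 mm high; a bystander. Origin: centre of its underside.
- pepper: Dark wooden shaker, 40 mm across, 74 mm high; a bystander. Origin: centre of its underside.
- bowl: Blue bowl, 120 mm across, 50 mm high; a bystander. Origin: centre of its underside.
Things that resemble listed ones, but are neither listed nor needed, are in the scene too. There is more than one size of the clip; the one meant has the size given above.

How it is judged (in metres and radians):
On the way, in this order (a step that is already met when the one before it is completed fails the run):
1. the clip is snapped shut on the middle of the rack's top bar while the rack still stands on the plate (x of bar_middle in the frame of clip between -0.004 and 0.004 m and y of bar_middle in the frame of clip between -0.025 and 0.025 m and z of bar_middle in the frame of clip between 0.031 and 0.042 m and value of joint jaw below 0.06 rad and height (world z) of rack below 0.02 m), for 0.1 s.
2. the rack hangs from the clip at least 50 mm above the plate, level and still, ramekin in place, for 1.5 s (height (world z) of rack above 0.062 m and angle between rack's own z axis and vertical below 0.11 rad and linear speed of rack below 0.03 m/s and angular speed of rack below 0.25 rad/s and horizontal distance between ramekin and rack below 0.02 m and z of ramekin in the frame of rack between 0.026 and 0.036 m and x of bar_middle in the frame of clip between -0.004 and 0.004 m and y of bar_middle in the frame of clip between -0.025 and 0.025 m and z of bar_middle in the frame of clip between 0.031 and 0.042 m and value of joint jaw below 0.06 rad), for 1.5 s.
At the end, for the whole second after the job is handed in: Gripper holds the clip, its shut jaw round the bar within 25 mm of the middle; rack feet 50 mm or more above the plate, tilt under 0.11 rad, under 0.03 m/s and 0.25 rad/s; ramekin within 20 mm of the rack's middle; plate and robot not bearing on rack or ramekin (all of step 2 and contact force between the fingers and clip above 1 N and contact force between clip and rack above 1 N and contact force between rack and turntable below 0.1 N and contact force between the arm and rack below 0.5 N and contact force between the arm and ramekin below 0.5 N); the arm keeps its last pose, push and grip.
It fails at once if the robot touched the hot rack or ramekin (contact force between any of the arm, the fingers and rack above 1.5 N or contact force between any of the arm, the fingers and ramekin above 1.5 N).
It fails at once if the ramekin left its place on the rack (distance between ramekin and rack above 0.06 m).
It fails at once if a bystander was displaced by more than 30 mm (distance of any of mug, jar, salt, pepper, bowl from where it was at the start of the episode above 0.03 m).
It also fails if it takes over 59 s, if anything falls off the work surface, if the arm or the gripper's body presses on something with over 40 N, if the wrist force passes 120 N, or if a joint passes its speed limit or range.

## Working session

There is one attempt and no reset: what is moved stays moved. The work goes in short steps, Python scripts to look and compute and a shell command to move; the robot and the scene stay as the last step left them, time stands still between calls to the robot, and variables do not carry over. Pictures are saved under pics/ and viewed, at most 10 in all, crops included, and the job is handed in when it is done.

```bash
mkdir -p pics; cat > h.py <<'E'
import numpy as np, cv2
from workcell import bot, eyes
def grab(n):
    c=eyes.camera(n); cv2.imwrite  # noqa
    return c
def K(c):
    h=c["image"].shape[0]; f=h/2/np.tan(np.radians(c["vertical_fov"])/2)
    return np.array([[f,0,c["cx"]],[0,f,c["cy"]],[0,0,1.]]), np.array([c["k1"],0,0,0.])
def world(c):
    """HxWx3 world points from depth (nan where none)"""
    k,d=K(c); H,W=c["depth"].shape
    uv=np.stack(np.meshgrid(np.arange(W),np.arange(H)),-1).reshape(-1,1,2).astype(float)
    s=cv2.undistortPoints(uv,k,d).reshape(H,W,2)
    z=c["depth"].astype(float); z=np.where(z>0,z,np.nan)
    P=np.dstack([s*z[...,None],z])
    return (P-np.asarray(c["t"]).ravel())@np.asarray(c["R"])
E
python3 - <<'E'
from h import *
import pickle
cs={n:eyes.camera(n) for n in("scene","top")}
pickle.dump(cs,open("c0.pkl","wb"))
for n,c in cs.items():
    cv2.imwrite(f"pics/{n}0.png",cv2.resize(c["image"][...,::-1],(800,600),interpolation=cv2.INTER_CUBIC))
    print(n,c["vertical_fov"],c["k1"],c["cx"],c["cy"],-np.array(c["R"]).T@np.array(c["t"]).ravel())
print(bot.state())
E
```

```text
scene 43.27389584597711 0.061494349563786674 254.82229736517417 193.30399264434806 [1284.76552345 1179.18016716 1131.39839174]
top 45.01134589023264 -0.1817974516637493 258.08181980652785 189.89977942563792 [ 351.27904775    2.7952592  1649.38788551]
{'time': 0.1, 'joint_positions': array([-67.36685744,  36.05395492,   2.20344287,  86.9903351 ,
        -1.54742125,  57.08368163,  -1.14397396]), 'joint_vel': array([ 0.00904366, -0.1234206 ,  0.05063375, -0.19990868, -0.02687527,
       -0.07176301,  0.06741369]), 'tau': array([ 1.92443018e-03, -5.50790405e+01,  1.14691570e+00, -1.87117589e+01,
       -5.22486842e-02,  1.91925309e-02,  2.64420549e-05]), 'ee_pos': array([288.902898  , 581.9737556 , 403.84182471]), 'ee_rot': array([[-8.95695605e-01,  4.44667097e-01, -7.45991993e-04],
       [ 4.44667722e-01,  8.95694273e-01, -1.54454580e-03],
       [-1.86279413e-05, -1.71516145e-03, -9.99998529e-01]]), 'ft_force': array([-0.5540463 , -0.6413882 ,  0.23478116]), 'torque': array([ 0.00233406, -0.03459295,  0.01302353]), 'grip_force': 0.0, 'grip_width': 0.9960483055527678}
```

View pics/scene0.png

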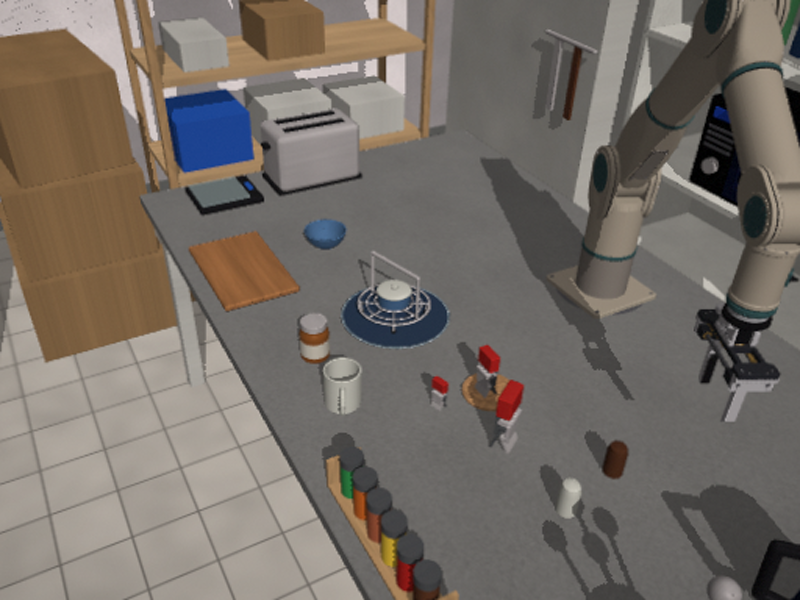

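View pics/top0.png

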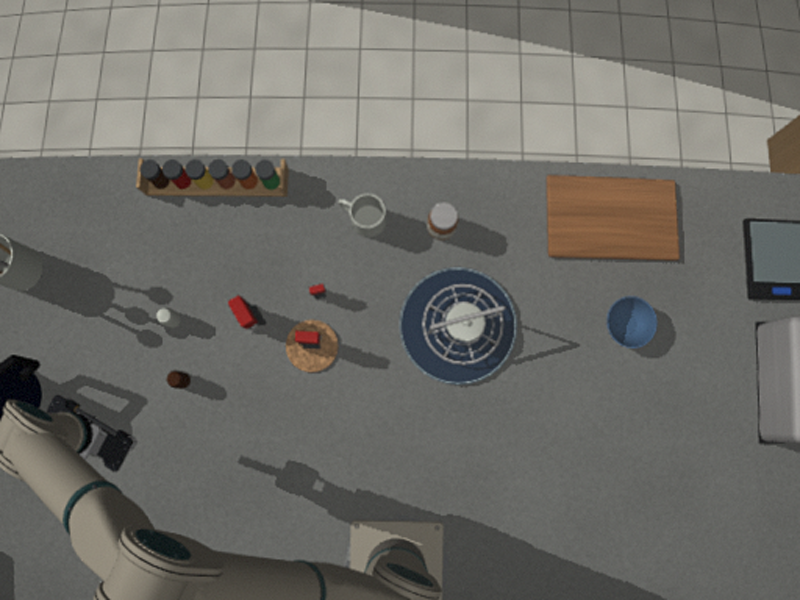

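The top view shows the right clip's handle at about (307,338) on the cork pad. The larger decoy is at (242,312) and the smaller one at (317,290). The rack bar runs from (430,330) to (502,308). Next I measure them.

```bash
python3 - <<'E'
from h import *
import pickle
cs=pickle.load(open("c0.pkl","rb"))
def ax(p):
    r=cv2.minAreaRect(p[:,:2].astype(np.float32)); u,s,v=np.linalg.svd(p[:,:2]-p[:,:2].mean(0),full_matrices=False)
    return r, v[0], np.degrees(np.arctan2(v[0][1],v[0][0]))
for n,c in cs.items():
    W=world(c); im=c["image"].astype(int); x,y,z=np.moveaxis(W,-1,0)
    red=(im[...,0]>110)&(im[...,1]<60)&(im[...,2]<60)&(x>300)&(x<700)&(y>50)&(y<500)
    k,l,st,ce=cv2.connectedComponentsWithStats(red.astype(np.uint8))
    for i in range(1,k):
        if st[i,4]<12: continue
        p=W[l==i]; p=p[np.isfinite(p).all(1)]; zt=np.percentile(p[:,2],95)
        q=p[p[:,2]>zt-5]; print(n,"red",ce[i].round(),len(p),"ztop",zt.round(1),p[:,2].min().round(1),"top mid",ax(q))
    b=(z>140)&(z<165)&(x>350)&(x<600)&(y>-300)&(y<50)
    p=W[b]; print(n,"bar",len(p),p.min(0).round(1),p.max(0).round(1),p.mean(0).round(1),ax(p))
    b=(z>105)&(z<165)&(x>350)&(x<600)&(y>-300)&(y<50); p=W[b];print(p.min(0),p.max(0))
    b=(z>5)&(z<20)&(x>300)&(x<650)&(y>-300)&(y<50); p=W[b];print("plate",cv2.minEnclosingCircle(p[:,:2].astype(np.float32)))
    b=(im[...,0]>150)&(abs(im[...,0]-im[...,2])<40)&(z>70)&(z<100)&(x>350)&(x<600)&(y>-300)&(y<50); p=W[b];print("lid",len(p),p.mean(0),cv2.minEnclosingCircle(p[:,:2].astype(np.float32)))
    # pad
    b=(z>4)&(z<13)&(im[...,0]>im[...,2]+30)&(x>300)&(x<600)&(y>50)&(y<350); p=W[b];print("pad",cv2.minEnclosingCircle(p[:,:2].astype(np.float32)) if len(p) else 0)
E
```

```text
scene red [314. 229.] 111 ztop 121.5 1.8 top mid (((501.2978210449219, 204.5695343017578), (46.76933670043945, 22.54572296142578), 88.76275634765625), array([0.0155443 , 0.99987918]), np.float64(89.10934163084278))
scene red [281. 246.] 77 ztop 76.9 0.9 top mid (((613.8191528320312, 191.1286163330078), (17.872386932373047, 28.695323944091797), 17.767990112304688), array([-0.39762438,  0.91754828]), np.float64(113.42975057024259))
scene red [326. 256.] 283 ztop 146.1 94.9 top mid (((551.5830688476562, 345.22674560546875), (62.52616882324219, 31.162872314453125), 30.698156356811523), array([0.84743471, 0.53089962]), np.float64(32.066258939333764))
scene bar 99 [ 519.  -216.6  142.1] [571.2 -59.2 162.4] [ 545.3 -132.7  155. ] (((546.8011474609375, -137.76670837402344), (15.378316879272461, 162.70884704589844), 15.756112098693848), array([-0.27022509,  0.96279717]), np.float64(105.67766151844872))
[ 519.02624387 -217.58571436  107.03514101] [571.2427223  -59.05833706 162.43073289]
plate ((479.96038818359375, -126.76918029785156), 233.99925231933594)
lid 211 [ 545.11059193 -134.46510521  
[... 665 characters left out ...]
9538040161133, 43.50070571899414), 1.7757303714752197), array([ 0.018046  , -0.99983716]), np.float64(-88.96598424486896))
top bar 142 [ 522.7 -214.3  146.7] [571.8 -63.3 164.4] [ 546.1 -138.9  155.4] (((546.217529296875, -138.75827026367188), (9.84351921081543, 158.0706329345703), 16.559593200683594), array([-0.28548853,  0.95838213]), np.float64(106.58805244253098))
[ 520.67175749 -214.28919608  105.05656668] [571.81256761 -61.45850489 164.42998474]
plate ((474.873779296875, -121.87732696533203), 237.01869201660156)
lid 335 [ 542.94150848 -138.06600255   82.97718459] ((544.870849609375, -137.9624481201172), 41.66553497314453)
pad ((491.3120422363281, 202.91978454589844), 59.52658462524414)
```

```bash
python3 -m handwheel '[0,0,7,0,0,0,94,0,0,7,0,0,0,94,0,0,7,0,0,0,94,0,0,7,0,0,0,94,0,0,7,0,0,0,94]' && python3 -m handwheel '[0,0,7,0,0,0,94,0,0,7,0,0,0,94,0,0,7,0,0,0,94,0,0,7,0,0,0,94,0,0,0.5,0,0,0,94]'
python3 -m handwheel '[0,0,0,-30,16,0,94,0,0,0,-30,16,0,94,0,0,0,-30,16,0,94,0,0,0,-30,16,0,94,0,0,0,-30,16,0,94]'
python3 -m handwheel '[0,0,0,-30,16,0,94,0,0,0,-30,16,0,94,0,0,0,-30,16,0,94,0,0,0,-30,16,0,94,0,0,0,0,0,0,94]'
```

```text
time: 0.52
ee_pos: [288.9, 582.1, 404.2]
ee_rot: [[-0.473, 0.881, -0.001], [0.881, 0.473, -0.001], [-0.001, -0.001, -1.0]]
ft_force: [0.0, 1.1, -0.2]
grip_width: 0.999
grip_force: 0.0
time: 0.93
ee_pos: [288.7, 582.2, 404.1]
ee_rot: [[0.001, 1.0, -0.0], [1.0, -0.001, -0.001], [-0.001, -0.0, -1.0]]
ft_force: [0.2, 0.8, -0.3]
grip_width: 0.998
grip_force: 0.0
time: 1.35
ee_pos: [369.6, 430.9, 404.5]
ee_rot: [[-0.006, 1.0, -0.0], [1.0, 0.006, -0.0], [-0.0, -0.0, -1.0]]
ft_force: [0.7, 0.5, 0.5]
grip_width: 0.999
grip_force: 0.0
time: 1.77
ee_pos: [436.9, 305.4, 405.1]
ee_rot: [[0.005, 1.0, 0.002], [1.0, -0.005, -0.004], [-0.004, 0.002, -1.0]]
ft_force: [0.5, -0.4, -0.0]
grip_width: 1.0
grip_force: 0.0
```

```bash
python3 -m handwheel '[0,0,0,-20.5,12.8,0,94,0,0,0,-20.5,12.8,0,94,0,0,0,-20.5,12.8,0,94,0,0,0,-20.5,12.8,0,94,0,0,0,-20.5,12.8,0,94]'
python3 -m handwheel '[0,0,0,0,0,10,94,0,0,0,0,0,20,94,0,0,0,0,0,20,94,0,0,0,0,0,10,94,0,0,0,0,0,0,94]'
python3 - <<'E'
from h import *
import pickle
c=eyes.camera("scene"); pickle.dump(c,open("c1.pkl","wb"))
cv2.imwrite("pics/s1.png",cv2.resize(c["image"][150:340,230:430,::-1],(800,600*190*4//(600*4)*0+760)[:1]+(600,),interpolation=cv2.INTER_CUBIC))
E
```

```text
time: 2.18
ee_pos: [498.0, 209.3, 404.6]
ee_rot: [[-0.005, 1.0, -0.0], [1.0, 0.005, -0.0], [-0.0, -0.0, -1.0]]
ft_force: [0.5, 1.1, -0.4]
grip_width: 0.998
grip_force: 0.0
time: 2.6
ee_pos: [496.5, 210.3, 342.4]
ee_rot: [[-0.004, 1.0, -0.005], [1.0, 0.004, -0.002], [-0.002, -0.005, -1.0]]
ft_force: [-0.3, -0.2, 0.6]
grip_width: 0.999
grip_force: 0.0
```

View pics/s1.png

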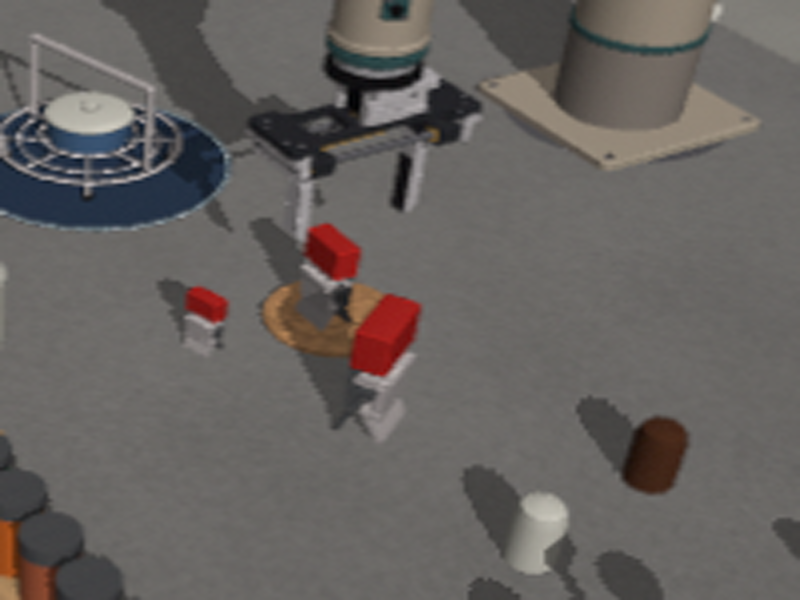

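The gripper is open above the handle (crop (332,250)), with a finger clear on each side. The remaining correction is about +4.5 mm in x, -7 mm in y and 62 mm down.

```bash
python3 -m handwheel '[0,0,0,-7,4.5,10,94,0,0,0,0,0,16,94,0,0,0,0,0,16,94,0,0,0,0,0,12,94,0,0,0,0,0,8,94]'
python3 -m handwheel '[0,0,0,0,0,0,94,0,0,0,0,0,0,0,0,0,0,0,0,0,0,0,0,0,0,0,0,0,0,0,0,0,0,0,0]'
python3 -m handwheel '[0,0,0,0,0,0,0,0,0,0,0,0,0,0,0,0,0,0,0,0,0,0,0,0,0,0,0,0,0,0,0,0,0,0,0]'
```

```text
time: 3.07
ee_pos: [502.5, 202.7, 282.0]
ee_rot: [[-0.002, 1.0, 0.0], [1.0, 0.002, -0.0], [-0.0, 0.0, -1.0]]
ft_force: [0.4, 0.7, -0.3]
grip_width: 1.002
grip_force: 0.0
time: 3.48
ee_pos: [502.4, 203.2, 283.4]
ee_rot: [[-0.002, 1.0, 0.001], [1.0, 0.002, 0.001], [0.001, 0.001, -1.0]]
ft_force: [0.0, -0.3, 0.8]
grip_width: 0.755
grip_force: 0.0
time: 3.9
ee_pos: [502.2, 203.1, 282.7]
ee_rot: [[-0.002, 1.0, -0.0], [1.0, 0.002, 0.0], [0.0, -0.0, -1.0]]
ft_force: [0.3, -0.8, -1.1]
grip_width: 0.395
grip_force: 0.0
```

```bash
python3 -m handwheel '[0,0,0,0,0,0,0,0,0,0,0,0,0,0,0,0,0,0,0,0,0,0,0,0,0,0,0,0,0,0,0,0,0,0,0]'
python3 -m handwheel '[0,0,0,0,0,0,0,0,0,0,0,0,0,0,0,0,0,0,0,0,0,0,0,0,0,0,0,0,0,0,0,0,0,0,0]'
```

```text
time: 4.32
ee_pos: [502.1, 203.1, 282.6]
ee_rot: [[-0.002, 1.0, -0.0], [1.0, 0.002, -0.0], [-0.0, -0.0, -1.0]]
ft_force: [-0.1, -0.6, 0.1]
grip_width: 0.252
grip_force: 29.7
time: 4.73
ee_pos: [502.1, 203.1, 282.6]
ee_rot: [[-0.002, 1.0, -0.0], [1.0, 0.002, -0.0], [-0.0, -0.0, -1.0]]
ft_force: [-0.2, 0.7, -1.3]
grip_width: 0.255
grip_force: 29.7
```

```bash
python3 -m handwheel '[0,0,0,0,0,-10,0,0,0,0,0,0,-25,0,0,0,0,0,0,-35,0,0,0,0,0,0,-40,0,0,0,0,0,0,-40,0]'
python3 -m handwheel '[0,0,0,0,0,-30,0,0,0,0,0,0,-25,0,0,0,0,0,0,-10,0,0,0,0,-10,2,0,0,0,0,0,-20,3,0,0]'
python3 -m handwheel '[0,0,0,-30,4,0,0,0,0,0,-30,4,0,0,0,0,0,-30,4,0,0,0,0,0,-30,4,0,0,0,0,0,-30,4,0,0]'
python3 -m handwheel '[0,0,0,-30,4,0,0,0,0,0,-25,4,0,0,0,0,0,-20,4,0,0,0,0,0,-10,0,0,0,0,0,0,0,0,0,0]'
python3 -m handwheel '[0,0,-5,0,0,0,0,0,0,-6,0,0,0,0,0,0,-5,0,0,0,0,0,0,0,0,0,0,0,0,0,0,0,0,0,0]'
```

```text
time: 5.15
ee_pos: [501.6, 202.7, 434.6]
ee_rot: [[-0.001, 1.0, -0.001], [1.0, 0.001, -0.001], [-0.001, -0.001, -1.0]]
ft_force: [0.8, 0.7, -2.0]
grip_width: 0.253
grip_force: 29.7
time: 5.57
ee_pos: [506.5, 174.7, 496.9]
ee_rot: [[-0.007, 1.0, -0.001], [1.0, 0.007, 0.001], [0.001, -0.001, -1.0]]
ft_force: [0.3, -1.0, -0.9]
grip_width: 0.257
grip_force: 29.7
time: 5.98
ee_pos: [526.7, 20.9, 495.5]
ee_rot: [[-0.001, 1.0, -0.004], [1.0, 0.001, -0.001], [-0.001, -0.004, -1.0]]
ft_force: [1.2, -0.6, -1.4]
grip_width: 0.257
grip_force: 29.7
time: 6.4
ee_pos: [538.7, -64.9, 496.1]
ee_rot: [[0.003, 1.0, -0.003], [1.0, -0.003, -0.002], [-0.002, -0.003, -1.0]]
ft_force: [-0.0, 1.2, -0.7]
grip_width: 0.254
grip_force: 29.7
time: 6.82
ee_pos: [539.4, -60.6, 497.0]
ee_rot: [[-0.277, 0.961, -0.001], [0.961, 0.277, 0.001], [0.001, -0.001, -1.0]]
ft_force: [0.6, -0.2, -0.7]
grip_width: 0.252
grip_force: 29.7
```

```bash
python3 -m handwheel '[0,0,0,-15,-3,0,0,0,0,0,-23,-5,0,0,0,0,0,-23,-4,0,0,0,0,0,-15,-3,0,0,0,0,0,0,0,0,0]'
python3 -m handwheel '[0,0,0,0,0,15,0,0,0,0,0,0,15,0,0,0,0,0,0,10,0,0,0,0,0,0,5,0,0,0,0,0,0,0,0]'
cat > m.py <<'E'
from h import *
import sys
n=sys.argv[1]
for cam in("scene","top"):
    c=eyes.camera(cam)
    W=world(c); im=c["image"].astype(int); x,y,z=np.moveaxis(W,-1,0); s=bot.state(); p0=s["ee_pos"]; R=s["ee_rot"]
    reg=(abs(x-546)<70)&(abs(y+138)<110)
    T=(W-p0)@R   # tool frame
    red=(im[...,0]>90)&(im[...,1]<60)&(im[...,2]<60)&reg
    print(cam,p0.round(1),np.degrees(np.arctan2(R[1,1],R[0,1])).round(2))
    p=T[red]; p=p[np.isfinite(p).all(1)]
    if len(p): print("red tool-frame 5/50/95%",np.percentile(p,[5,50,95],axis=0).round(1).tolist())
    b=reg&(z>142)&(z<166)&(abs(T[...,0])>26)&~red&(abs(T[...,1])<25)
    p=W[b]; v=np.linalg.svd(p-p.mean(0),full_matrices=False)[2][0]
    t=T[b]; f=np.polyfit(t[:,0],t[:,1],1)
    print("bar",len(p),"ang",np.degrees(np.arctan2(v[1],v[0])).round(2),"tool y at x=0",f[1].round(2),"slope deg",np.degrees(f[0]).round(2),"x range",t[:,0].min().round(1),t[:,0].max().round(1),"z",p[:,2].mean().round(1))
    if cam=="scene":
        k,d=K(c); X=p0-[0,0,260]; q=cv2.projectPoints(X[None],cv2.Rodrigues(np.array(c["R"]))[0],np.array(c["t"]).ravel(),k,d)[0].ravel().astype(int)
        a=im[max(q[1]-60,0):q[1]+60,q[0]-80:q[0]+80,::-1].astype(np.uint8); cv2.imwrite(f"pics/{n}.png",cv2.resize(a,(800,600),interpolation=cv2.INTER_CUBIC))
E
python3 m.py a1
```

```text
time: 7.23
ee_pos: [545.8, -142.1, 497.5]
ee_rot: [[-0.271, 0.963, -0.0], [0.963, 0.271, -0.003], [-0.002, -0.001, -1.0]]
ft_force: [-0.9, -0.6, -1.2]
grip_width: 0.25
grip_force: 29.7
time: 7.65
ee_pos: [546.1, -137.8, 451.4]
ee_rot: [[-0.278, 0.961, -0.003], [0.961, 0.278, 0.001], [0.002, -0.002, -1.0]]
ft_force: [-0.7, 0.2, -0.6]
grip_width: 0.256
grip_force: 29.7
scene [ 546.3 -138.3  452.3] 16.12
red tool-frame 5/50/95% [[3.1, -12.5, 162.9], [20.9, 1.2, 174.1], [27.3, 13.8, 196.3]]
bar 68 ang 105.86 tool y at x=0 1.3 slope deg 0.26 x range -77.8 82.8 z 155.3
top [ 546.5 -138.6  452.9] 16.11
bar 33 ang 108.69 tool y at x=0 1.88 slope deg -2.38 x range 44.1 78.9 z 155.3
```

View pics/a1.png

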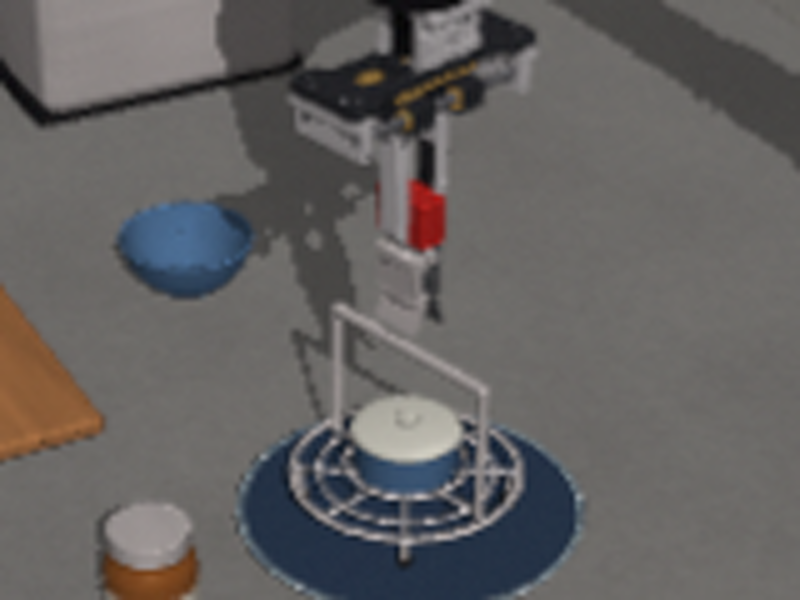

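The clip hangs straight over the middle of the bar (crop (410,340)), aligned within about 1 mm and 0.3°. Its underside is about 20 mm above the bar. I descend slowly.

```bash
python3 -m handwheel '[0,0,0,0,0.5,8,0,0,0,0,0,0,8,0,0,0,0,0,0,8,0,0,0,0,0,0,6,0,0,0,0,0,0,4,0]'
python3 -m handwheel '[0,0,0,0,0,4,0,0,0,0,0,0,3,0,0,0,0,0,0,3,0,0,0,0,0,0,3,0,0,0,0,0,0,3,0]'
```

```text
time: 8.17
ee_pos: [546.5, -138.8, 417.5]
ee_rot: [[-0.277, 0.961, -0.002], [0.961, 0.277, 0.0], [0.001, -0.001, -1.0]]
ft_force: [-0.2, 0.0, -1.7]
grip_width: 0.254
grip_force: 29.7
time: 8.58
ee_pos: [546.2, -139.5, 403.0]
ee_rot: [[-0.277, 0.961, -0.001], [0.961, 0.277, -0.001], [-0.0, -0.001, -1.0]]
ft_force: [-4.4, -0.6, 7.9]
grip_width: 0.254
grip_force: 29.9
```

```bash
python3 -m handwheel '[0,0,0,0,0,3,0,0,0,0,0,0,3,0,0,0,0,0,0,3,0,0,0,0,0,0,2,0,0,0,0,0,0,0,0]'
python3 -m handwheel '[0,0,0,0,0,1,0,0,0,0,0,0,1,0,0,0,0,0,0,1,0,0,0,0,0,0,0,0,0,0,0,0,0,0,0]'
```

```text
time: 9.0
ee_pos: [546.6, -138.7, 390.9]
ee_rot: [[-0.277, 0.961, -0.001], [0.961, 0.277, 0.0], [0.001, -0.001, -1.0]]
ft_force: [-1.8, -0.3, -2.3]
grip_width: 0.251
grip_force: 29.9
time: 9.42
ee_pos: [546.5, -138.9, 389.1]
ee_rot: [[-0.277, 0.961, -0.0], [0.961, 0.277, 0.0], [0.0, -0.0, -1.0]]
ft_force: [-3.8, -1.1, 4.8]
grip_width: 0.256
grip_force: 29.9
```

```bash
python3 -m handwheel '[0,0,0,0,0,-1,0,0,0,0,0,0,-1,0,0,0,0,0,0,0,0,0,0,0,0,0,0,0,0,0,0,0,0,0,0]'
python3 -m handwheel '[0,0,0,0,0,-1,0,0,0,0,0,0,-2,0,0,0,0,0,0,-2,0,0,0,0,0,0,-2,0,0,0,0,0,0,-2,0]'
python3 -m handwheel '[0,0,0,0,0,-2,0,0,0,0,0,0,-2,0,0,0,0,0,0,-2,0,0,0,0,0,0,-2,0,0,0,0,0,0,0,0]'
python3 m.py a2
```

```text
time: 9.83
ee_pos: [546.7, -138.8, 390.4]
ee_rot: [[-0.277, 0.961, -0.0], [0.961, 0.277, 0.0], [0.0, -0.0, -1.0]]
ft_force: [-1.4, -0.2, -2.4]
grip_width: 0.253
grip_force: 29.9
time: 10.25
ee_pos: [546.9, -138.6, 399.6]
ee_rot: [[-0.278, 0.961, 0.0], [0.961, 0.278, 0.0], [0.0, 0.0, -1.0]]
ft_force: [-0.3, -0.4, -6.4]
grip_width: 0.251
grip_force: 29.9
time: 10.67
ee_pos: [546.9, -139.0, 408.1]
ee_rot: [[-0.277, 0.961, 0.001], [0.961, 0.277, -0.0], [-0.0, 0.001, -1.0]]
ft_force: [0.1, -0.4, -5.8]
grip_width: 0.251
grip_force: 29.9
scene [ 546.8 -139.   407.9] 16.1
red tool-frame 5/50/95% [[2.1, -11.4, 162.3], [21.0, 1.4, 175.3], [25.8, 12.9, 197.6]]
bar 21 ang 105.21 tool y at x=0 0.18 slope deg 0.88 x range -80.9 87.5 z 153.6
top [ 546.8 -138.9  407.7] 16.09
bar 4 ang 120.72 tool y at x=0 16.13 slope deg -14.29 x range 57.8 79.9 z 164.2
```

View pics/a2.png

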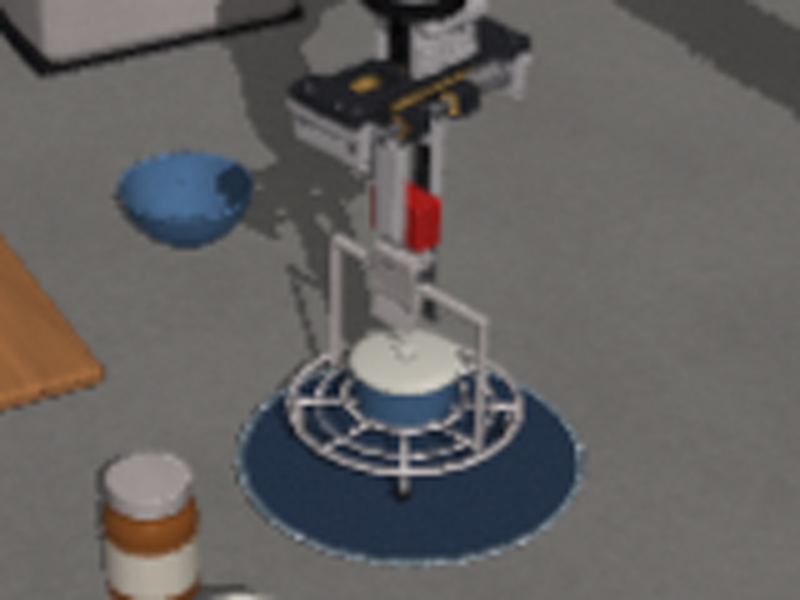

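The rack is hanging level from the clip at (395,290) with the ramekin in place. The force of about 6 N matches its weight, so I raise it gently by 70 mm more and hold.

```bash
H='[0,0,0,0,0,0,0,0,0,0,0,0,0,0,0,0,0,0,0,0,0,0,0,0,0,0,0,0,0,0,0,0,0,0,0]'
python3 -m handwheel '[0,0,0,0,0,-2,0,0,0,0,0,0,-4,0,0,0,0,0,0,-5,0,0,0,0,0,0,-5,0,0,0,0,0,0,-5,0]'
python3 -m handwheel '[0,0,0,0,0,-5,0,0,0,0,0,0,-5,0,0,0,0,0,0,-5,0,0,0,0,0,0,-5,0,0,0,0,0,0,-5,0]'
python3 -m handwheel '[0,0,0,0,0,-5,0,0,0,0,0,0,-5,0,0,0,0,0,0,-5,0,0,0,0,0,0,-4,0,0,0,0,0,0,-2,0]'
python3 -m handwheel '[0,0,0,0,0,0,0,0,0,0,0,0,0,0,0,0,0,0,0,0,0,0,0,0,0,0,0,0,0,0,0,0,0,0,0]'
python3 -m handwheel '[0,0,0,0,0,0,0,0,0,0,0,0,0,0,0,0,0,0,0,0,0,0,0,0,0,0,0,0,0,0,0,0,0,0,0]'
python3 -m handwheel '[0,0,0,0,0,0,0,0,0,0,0,0,0,0,0,0,0,0,0,0,0,0,0,0,0,0,0,0,0,0,0,0,0,0,0]' >/dev/null
python3 -m handwheel '[0,0,0,0,0,0,0,0,0,0,0,0,0,0,0,0,0,0,0,0,0,0,0,0,0,0,0,0,0,0,0,0,0,0,0]' >/dev/null
python3 -m handwheel '[0,0,0,0,0,0,0,0,0,0,0,0,0,0,0,0,0,0,0,0,0,0,0,0,0,0,0,0,0,0,0,0,0,0,0]' >/dev/null
python3 -m handwheel '[0,0,0,0,0,0,0,0,0,0,0,0,0,0,0,0,0,0,0,0,0,0,0,0,0,0,0,0,0,0,0,0,0,0,0]'
python3 - <<'E'
from h import *
c=eyes.camera("scene"); W=world(c); x,y,z=np.moveaxis(W,-1,0)
p=W[(abs(x-546)<100)&(abs(y+138)<110)&(z>45)&(z<135)]
print("rack low z percentiles",np.percentile(p[:,2],[0,1,5,20]).round(1))
a=c["image"][100:250,150:350,::-1]; cv2.imwrite("pics/a3.png",cv2.resize(a,(800,600),interpolation=cv2.INTER_CUBIC))
E
```

```text
time: 11.18
ee_pos: [546.8, -139.0, 429.3]
ee_rot: [[-0.277, 0.961, 0.0], [0.961, 0.277, -0.0], [-0.0, 0.0, -1.0]]
ft_force: [0.3, -1.0, -5.5]
grip_width: 0.255
grip_force: 29.9
time: 11.6
ee_pos: [546.7, -138.9, 454.2]
ee_rot: [[-0.277, 0.961, 0.0], [0.961, 0.277, 0.0], [0.0, 0.0, -1.0]]
ft_force: [0.3, 1.3, -5.3]
grip_width: 0.255
grip_force: 29.9
time: 12.02
ee_pos: [546.8, -139.0, 475.4]
ee_rot: [[-0.277, 0.961, 0.001], [0.961, 0.277, -0.0], [-0.0, 0.001, -1.0]]
ft_force: [0.3, 0.9, -6.5]
grip_width: 0.252
grip_force: 29.9
time: 12.43
ee_pos: [546.7, -138.9, 474.4]
ee_rot: [[-0.277, 0.961, -0.001], [0.961, 0.277, 0.0], [0.0, -0.001, -1.0]]
ft_force: [1.0, 0.2, -6.6]
grip_width: 0.253
grip_force: 29.9
time: 12.85
ee_pos: [546.8, -138.9, 474.6]
ee_rot: [[-0.277, 0.961, -0.0], [0.961, 0.277, -0.0], [-0.0, -0.0, -1.0]]
ft_force: [-0.4, 1.0, -6.4]
grip_width: 0.255
grip_force: 29.9
time: 14.52
ee_pos: [546.7, -138.9, 474.7]
ee_rot: [[-0.277, 0.961, -0.0], [0.961, 0.277, 0.0], [0.0, -0.0, -1.0]]
ft_force: [0.7, 0.3, -6.2]
grip_width: 0.257
grip_force: 29.9
rack low z percentiles [ 91.6  96.6 106.3 122.2]
```

View pics/a3.png

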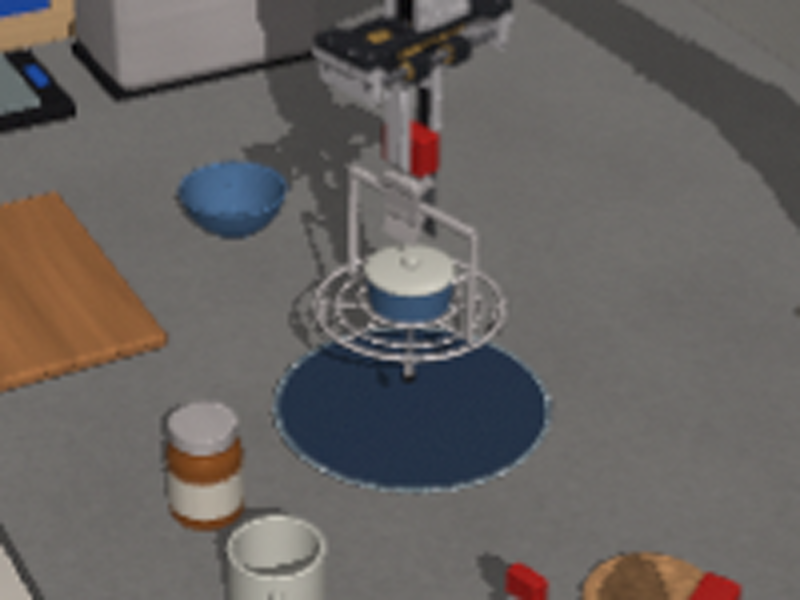

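The rack hangs level at (410,310) with the ramekin centred. Its feet are at about z = 92 mm, so roughly 80 mm above the plate, and it has been still for over 2 s.

```bash
python3 -c "
from workcell import bot
print(bot.job_done())"
```

```text
the job is handed in; nothing more can be done
None
```

I handed the job in with the clip snapped on the middle of the bar and the rack held level about 80 mm above the plate, ramekin in place; it had been still for over 2 s, but no verdict came back.

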